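Knock the laptop cradle's clamp plunger home with the mallet

ROBOT

A 7-joint arm with a two-finger parallel gripper is mounted at the origin on the work surface. World frame = base frame: x ahead of the robot, y to its left, z up, the work surface at z = 0. Lengths are in m, angles in degrees, forces in N, time in s.
With the tool pointing down it reaches from about 0.425 to 0.975 m from the base axis. Payload 16.7 kg.
Tool frame: the origin (TCP) lies on the centre line of the jaws, within the pads' length; the fingertips stand arm.tips_ahead ahead of it and the grasp point (between the pads) lies 8 mm behind it (arm.tips_ahead is the distance from the TCP to the fingertips, in m); z points along the fingers, x is the direction in which the jaws open and shut, and the axes are right-handed (so a half turn about z gives the same grasp; the last joint's range is limited). The gripper opens to 85 mm and grips with 20 to 120 N. Pads are 22 mm wide; open, the fingers measure 114 mm over their backs; the gripper's body (76 mm by 85 mm) begins 54 mm behind the grasp point. The pads swing forward as they close: fully open they stand 13 mm farther back than shut.
Start: joints at [64.257, 24.414, 4.234, 92.017, -1.954, 63.644, -3.845], TCP at [0.199, -0.645, 0.242] pointing down, gripper open.
Joint ranges: [-163.25, 163.25], [-28.42, 122.38], [-70.27, 78.77], [12.13, 141.07], [-58.53, 238.53], [9.26, 117.41], [-156.51, 156.51]. Speed limits (degrees/s): [108.29, 108.29, 136.94, 136.94, 172.46, 172.46, 172.46].

INTERFACE

Orientations are given as [roll, pitch, yaw] about the fixed x, y, z axes, in that order (R = Rz(yaw) Ry(pitch) Rx(roll)).
In Python, from workcell import arm gives the robot as it stands. The module is installed in compiled form; this text tells all that it offers.
- The arm moves only by the tool apply_moves, never from a script. Its argument "moves" is a list of rows, each a list of 3 entries, a list of its own where there are three numbers: the opening, from 0 (shut) to 1 (fully open), then the shift along the world's x, y, z in units of 40 mm (1.0 is 40 mm), then the turn about the world's z in rad. In form: [[hand, [dx, dy, dz], yaw], ...]. A call has exactly 10 rows; each row shifts and turns the commanded pose from where the row before left it; what a row does not reach is not made up. A row lasts 1/10 s, in which the tool goes at most 50 mm and 8.59 degrees, less where a joint would pass 70% of its speed; a pose out of reach is approached as far as the arm can. A call is refused whole if a number of a shift passes 1 or a number of a turn 0.15, either way. A call with a gripper value outside its range is refused whole. The fingers move at their own pace and stop on an object; the grip force is fixed at half the most. Time passes only in rows, so rows that do not move let the fingers close, or fill a call up. It gives the time, the measured TCP pose, the force and the opening at its end, in the units of the state.
- arm.get_obs(): the state, without advancing time (a new reading comes with each control period).
- arm.camera(name): name is "side" or "top"; returns (picture, depth): 420x560x3 uint8, blue, green, red; 420x560 float32, m along the optical axis (not along the pixel's ray), 0 where there is no reading.
- arm.get_calibration(name): a dict with "camera_matrix" (3x3 intrinsics, pixels), "distortion" ([k1, k2, p1, p2, k3] as OpenCV has them; the pictures are not rectified), "T" (4x4, takes a point from camera to world coordinates). Camera axes: x right, y down, z forward; pixel columns grow to the right and rows downward; lengths in m; the calibration is good to about 2 mm. A picture is of the moment at which its call begins. get_calibration takes no time and is no camera call.
- arm.finish_job(): hands the job in, once; it reports no verdict.
The state is a dict: "clock": time; "joint_positions": joint angles; "joint_velocities": joint speeds; "tau": joint torques, N m; "tool_pos": TCP position; "orientation": TCP orientation; "ft_force": force on the tool from outside, world axes, zero at the start; "wrist_torque": the same for the moment, N m; "width": finger opening in m.
Only numpy, scipy, OpenCV 4.12 (cv2) and the standard library are available. Lean on these libraries where they do the work, as an engineer would, in place of code of your own. Each camera call takes 0.05 s, during which the arm holds its last target.

TASK

Take the stubby mallet out of its sloping rest, stand it upright on its head on the bare green bench top and let go of it; then take it up again and, with its head, briskly knock the sprung plunger of the cradle's clamp down until it is flush with its collar. Finally stand the mallet upright on its head on the bare bench again and let go, leaving everything else where it is and not pushing the plunger with the gripper.

Things in the scene. Friction and masses are not known exactly. Their poses are not given: they have to be found in the camera images.
- mallet_mid (a point): the loose mallet, 155 mm long: black rubber cylinder head (54 mm diameter, 60 mm long), steel ferrule (32 mm, 8 mm long), then a wooden handle in line with the head (26 mm diameter, 87 mm long); 0.2 to 0.42 kg, centre of mass about 45 mm from the head's end face, which is the striking face. Point on the axis half-way along, 77.5 mm from either end; z points from head to handle end
- rest: fixed plywood tool rest, base 160 x 75 mm, origin under it; an open V trough with an end plate carries only the mallet's head, the handle sticking out free, raised 35 degrees above level. x is the horizontal direction in which the handle points, away from the robot. It stands on the left or the right, the parts tray on the other side
- plunger_top (a point): centre of the top of the plunger's flat round steel head (30 mm diameter), which stands 20 to 26 mm proud of its collar at the start and moves straight down; z up
- plunger (a joint): travel of the plunger in m: 0 fully up (26 mm proud), 0.026 fully down (top flush with the collar). It takes 9 N to start it and about 12 N at the bottom; its spring is too weak to lift it, so it stays where it is left; a brisk knock moves it faster than 40 mm/s, a slow push does not count
- collar_top (a point): centre of the top of the fixed dark steel collar (52 mm diameter) around the plunger, 50 mm above the bench; the clamp block below it is 70 x 80 mm and 40 mm high and stands at the near edge of the cradle; x points to the cradle. The bench between the robot and the clamp is bare for 60 mm around x 0.45, y 0
- cradle: fixed aluminium cradle 270 x 380 mm with an opened laptop base in it, up to 40 mm high; origin under its centre, x away from the robot
- parts_tray: fixed grey divided tray 150 x 110 x 35 mm, origin under its centre; not to be used
- screwdriver: loose screwdriver lying on the bench, 180 mm long along its x; leave it alone
- spudger: loose flat steel spudger, 178 mm long along its x, 7 mm thick; leave it alone
- hard_drive: loose hard drive 100 x 70 x 10 mm; leave it alone
- fan: loose square fan 75 x 75 x 14 mm; leave it alone
- cleaner: loose standing white bottle, 52 mm diameter, 130 mm high, origin under its centre; leave it alone
- screw_jar: loose standing clear jar, 60 mm diameter, 60 mm high, origin under its centre; leave it alone
There are look-alikes about, which are no part of the job. Leave any pink look-alike of the part that bears mallet_mid alone.

How it is judged:
By the outcome, as a careful person would: the job done as asked, in the order asked, and still so for the second after the job is handed in, with the robot touching nothing.
It also fails if it takes over 61 s, if anything falls off the work surface, if the arm or the gripper's body presses on something with over 40 N, if the wrist force passes 120 N, or if a joint passes its speed limit or range.

## Working session

There is one attempt and no reset: what is moved stays moved. The work goes in short steps, Python scripts to look and compute and a tool call to move; the robot and the scene stay as the last step left them, time stands still between calls to the robot, and variables do not carry over. Pictures are saved under pics/ and viewed, and the job is handed in when it is done.

Besides the shell and the picture viewer there is one more tool, called after ">>>" as a command line: name --argument value ..., lists and objects as JSON in quotes. apply_moves: Moves the arm, as the interface text tells. Its arguments: {"type":"object","properties":{"moves":{"type":"array","items":{"type":"array"}}},"required":["moves"]}

```bash
mkdir -p pics; ls; python3 - <<'E'
from workcell import arm
import cv2,numpy as np
print(arm.get_obs()); print(arm.tips_ahead)
for n in("side","top"):
    p,d=arm.camera(n); cv2.imwrite(f"pics/{n}0.png",p); np.save(f"{n}0.npy",d)
    c=arm.get_calibration(n); print(n,c)
E
```

```text
pics
{'clock': 0.0, 'joint_positions': array([64.25742952, 24.44838832,  4.22874423, 92.05293543, -1.95430913,
       63.64437545, -3.84446011]), 'joint_velocities': array([ 0.02986739, -0.02606036, -0.11048911, -0.01681889, -0.03259005,
        0.09029996, -0.02234808]), 'tau': array([ 6.25339580e-04, -9.49833727e+01,  3.76113474e+00, -4.63525808e+01,
        1.92461192e-02,  1.00824708e-02,  1.24283918e-05]), 'tool_pos': array([ 0.19922441, -0.64450483,  0.24161859]), 'orientation': array([ 1.79996199e+02,  7.35423675e-02, -7.28227780e+01]), 'ft_force': array([ 0.40929271, -0.39747319, -0.1047856 ]), 'wrist_torque': array([ 0.00914205, -0.006335  ,  0.01383168]), 'width': 0.0854602143586093}
0.011
side {'camera_matrix': array([[484.3077727 ,   0.        , 285.05399808],
       [  0.        , 484.3077727 , 206.52848646],
       [  0.        ,   0.        ,   1.        ]]), 'distortion': array([-0.16756165,  0.        ,  0.        ,  0.        ,  0.        ]), 'T': array([[-0.84782804, -0.36913068,  0.38069694, -0.01823383],
       [-0.53022185,  0.59993299, -0.59912035,  0.81014994],
       [-0.00723895, -0.70980487, -0.70436116,  1.08447265],
       [ 0.        ,  0.        ,  0.        ,  1.        ]])}
top {'camera_matrix': array([[423.83166272,   0.        , 275.92740961],
       [  0.        , 423.83166272, 212.0426675 ],
       [  0.        ,   0.        ,   1.        ]]), 'distortion': array([-0.13273873,  0.        ,  0.        ,  0.        ,  0.        ]), 'T': array([[ 2.03228915e-03, -9.97864833e-01,  6.52812681e-02,
         4.28444325e-01],
       [-9.99789493e-01, -6.94699717e-04,  2.05058044e-02,
        -2.86411979e-02],
       [-2.04166703e-02, -6.53091996e-02, -9.97656187e-01,
         1.34051762e+00],
       [ 0.00000000e+00,  0.00000000e+00,  0.00000000e+00,
         1.00000000e+00]])}
```

View pics/side0.png

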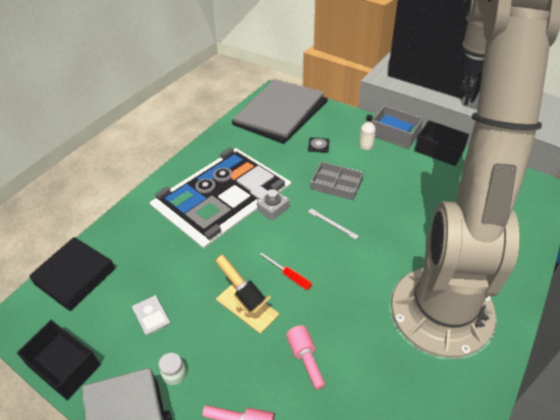

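View pics/top0.png

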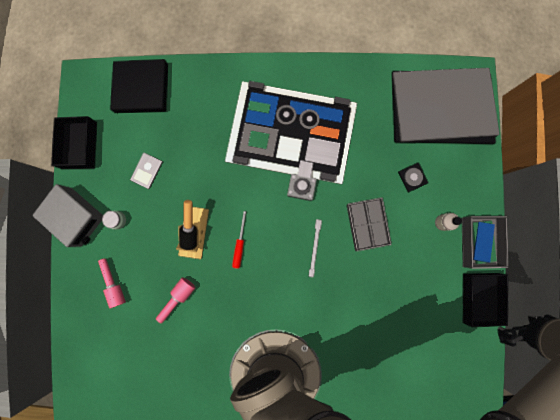

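The only black-headed mallet sits in the rest at top (188,225) and side (240,285). The look-alikes are pink, at top (110,283) and (176,300) and side (305,355) and (238,413). The rest is on the left, and the clamp is at top (302,187) and side (272,200). I'll confirm this in a crop and get 3D points from the depth image.

```bash
cat > h.py <<'E'
from workcell import arm
import cv2,numpy as np
def pts(n,d,uv):
    c=arm.get_calibration(n);uv=np.asarray(uv,float).reshape(-1,1,2)
    q=cv2.undistortPoints(uv,c["camera_matrix"],c["distortion"]).reshape(-1,2)
    z=d[uv[:,0,1].astype(int),uv[:,0,0].astype(int)]
    P=np.c_[q*z[:,None],z]; T=c["T"]; return P@T[:3,:3].T+T[:3,3]
def cloud(n,d,box):
    x0,y0,x1,y1=box; u,v=np.meshgrid(np.arange(x0,x1),np.arange(y0,y1)); uv=np.c_[u.ravel(),v.ravel()]
    return uv,pts(n,d,uv)
def proj(n,P):
    c=arm.get_calibration(n);Ti=np.linalg.inv(c["T"]);r=cv2.Rodrigues(Ti[:3,:3])[0]
    return cv2.projectPoints(np.asarray(P,float).reshape(-1,3),r,Ti[:3,3],c["camera_matrix"],c["distortion"])[0].reshape(-1,2)
E
python3 - <<'E'
from h import *
s=cv2.imread("pics/side0.png");t=cv2.imread("pics/top0.png")
a=cv2.resize(s[240:340,200:300],(400,400),interpolation=cv2.INTER_CUBIC);b=cv2.resize(t[180:280,150:250],(400,400),interpolation=cv2.INTER_CUBIC)
cv2.imwrite("pics/crop1.png",np.hstack([a,b]))
a=cv2.resize(s[170:240,230:330],(400,280),interpolation=cv2.INTER_CUBIC);b=cv2.resize(t[150:220,250:350],(400,280),interpolation=cv2.INTER_CUBIC)
cv2.imwrite("pics/crop2.png",np.hstack([a,b]))
for n,im,box in(("side",s,(200,245,300,335)),("top",t,(165,190,225,270))):
    d=np.load(f"{n}0.npy"); uv,P=cloud(n,d,box)
    hsv=cv2.cvtColor(im,cv2.COLOR_BGR2HSV)[uv[:,1],uv[:,0]]
    wood=(hsv[:,0]>8)&(hsv[:,0]<32)&(hsv[:,1]>90)&(hsv[:,2]>90)
    m=wood&(P[:,2]>.085)
    print(n,m.sum(),P[m].mean(0),P[m].min(0),P[m].max(0))
    Q=P[m]; c=Q.mean(0);w=np.linalg.svd(Q-c)[2][0];print("axis",w,np.degrees(np.arcsin(w[2])))
    k=(hsv[:,2]<60)&(P[:,2]>.03); print("black",k.sum(),P[k].mean(0),P[k].min(0),P[k].max(0))
for n,im,box in(("side",s,(250,180,300,225)),("top",t,(280,165,325,205))):
    d=np.load(f"{n}0.npy"); uv,P=cloud(n,d,box)
    for lo,hi in((.03,.044),(.046,.056),(.06,.085)):
        m=(P[:,2]>lo)&(P[:,2]<hi);print(n,lo,m.sum(),P[m].mean(0).round(4),np.percentile(P[m],[2,50,98],axis=0).round(4).tolist())
E
```

```text
side 354 [0.48885136 0.27022352 0.14423001] [-0.01823383  0.23857576  0.08623956] [0.54396197 0.81014994 1.08447265]
axis [-0.42274675  0.45100416  0.78605371] 51.81823845865278
black 404 [0.4265331  0.27583643 0.09071192] [-0.01823383  0.24788134  0.05998051] [0.46103966 0.81014994 1.08447265]
top 253 [0.50120645 0.25054539 0.13456028] [ 0.42844432 -0.0286412   0.08809706] [0.54267442 0.28646081 1.34051762]
axis [-0.03324714 -0.22503334  0.97378366] 76.85147545609277
black 330 [0.43024928 0.25837859 0.09021084] [ 0.39948923 -0.0286412   0.05604202] [0.46903036 0.29182911 1.34051762]
side 0.03 536 [ 0.6231 -0.0965  0.0381] [[0.555, -0.1757, 0.0309], [0.6248, -0.0951, 0.0383], [0.7018, -0.0381, 0.0438]]
side 0.046 125 [ 0.5904 -0.0735  0.0506] [[0.567, -0.1041, 0.0464], [0.5857, -0.0718, 0.0509], [0.6385, -0.042, 0.0548]]
side 0.06 69 [ 0.5909 -0.0784  0.0722] [[0.5782, -0.0913, 0.063], [0.59, -0.0782, 0.0726], [0.6052, -0.0667, 0.0776]]
top 0.03 513 [ 0.6075 -0.0865  0.0386] [[0.5569, -0.1479, 0.0318], [0.6131, -0.0887, 0.0388], [0.6597, -0.0391, 0.0436]]
top 0.046 129 [ 0.5908 -0.0786  0.0494] [[0.5683, -0.1034, 0.0462], [0.5895, -0.0787, 0.0491], [0.6177, -0.0543, 0.0535]]
top 0.06 78 [ 0.592  -0.0795  0.0708] [[0.5782, -0.0931, 0.0654], [0.5928, -0.0794, 0.071], [0.6052, -0.0659, 0.0752]]
```

View pics/crop1.png

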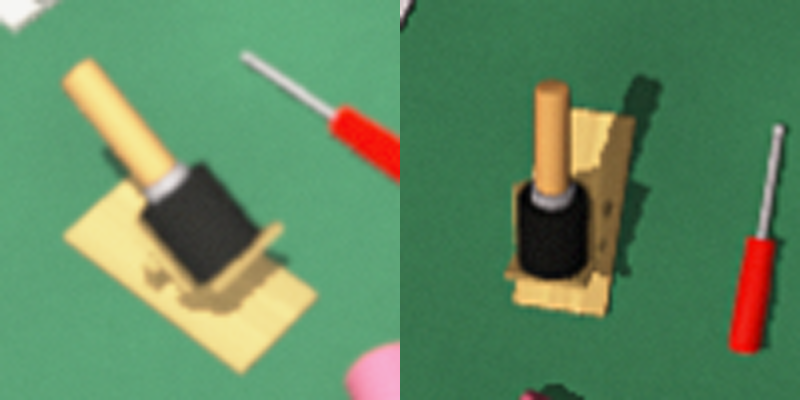

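View pics/crop2.png

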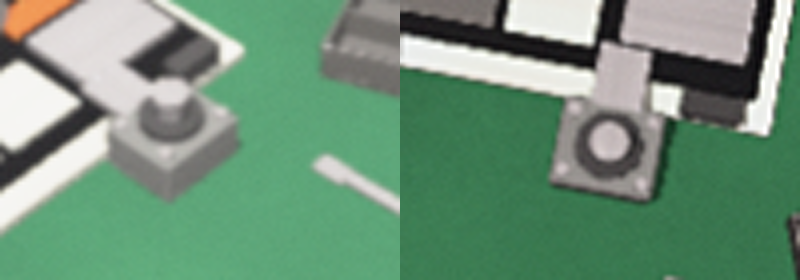

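Crop 1 confirms the black head, ferrule and wooden handle in the plywood rest. Crop 2 shows the clamp with the plunger standing proud at top (302,185). I'll fit the mallet axis with bad depth readings removed.

```bash
python3 - <<'E'
from h import *
from scipy.optimize import least_squares
W=[]
for n,box in(("side",(200,245,300,335)),("top",(165,190,225,270))):
    im=cv2.imread(f"pics/{n}0.png")
    d=np.load(f"{n}0.npy"); uv,P=cloud(n,d,box)
    hsv=cv2.cvtColor(im,cv2.COLOR_BGR2HSV)[uv[:,1],uv[:,0]]
    z=d[uv[:,1],uv[:,0]]
    m=(hsv[:,0]>8)&(hsv[:,0]<32)&(hsv[:,1]>90)&(hsv[:,2]>90)&(P[:,2]>.105)&(z>0)
    Q=P[m]; print(n,len(Q),Q.min(0),Q.max(0))
    k=(hsv[:,2]<60)&(P[:,2]>.05)&(z>0);B=P[k];print("blk",B.min(0),B.max(0))
    W.append((Q,B))
def line(p):
    a=np.array([np.cos(p[4])*np.cos(p[3]),np.cos(p[4])*np.sin(p[3]),np.sin(p[4])]);return p[:3],a
def dist(X,c,a):
    v=X-c;return np.linalg.norm(v-np.outer(v@a,a),axis=1)
for name,sel in(("side",W[:1]),("top",W[1:]),("both",W)):
    Q=np.vstack([w[0] for w in sel])
    def f(p):
        c,a=line(p);return np.r_[dist(Q,c,a)-.013,(c[2]-.13)]
    r=least_squares(f,[.51,.255,.13,0,.6],loss="soft_l1",f_scale=.002)
    c,a=line(r.x);t=np.percentile((Q-c)@a,[0.5,2,50,98,99.5]);print(name,"c",c,"az,el",np.degrees(r.x[3:]),"rms",np.sqrt((f(r.x)**2).mean()),t)
    B=np.vstack([w[1] for w in sel]);tb=(B-c)@a;g=dist(B,c,a)<.035;print(" head t",np.percentile(tb[g],[1,99]),"end",c+a*t[3],"mid",c+a*(t[3]-.0775))
E
```

```text
side 317 [0.46297755 0.23857576 0.10514982] [0.54396197 0.27236621 0.15199674]
blk [0.40001522 0.24788134 0.05998051] [0.46103966 0.29467232 0.11020146]
top 221 [0.46495748 0.2388925  0.10518804] [0.54267442 0.26759228 0.15137769]
blk [0.39948923 0.23355557 0.05604202] [0.46903036 0.29182911 0.10875115]
side c [0.52165114 0.25253444 0.13000002] az,el [-8.31276575 34.84257172] rms 0.0020355425678793395 [-0.06104134 -0.05875735 -0.0183736   0.01908871  0.02045643]
 head t [-0.12895514 -0.07668574] end [0.53715311 0.25026942 0.14090585] mid [0.4742152  0.25946539 0.09662827]
top c [0.52352116 0.25180532 0.13000003] az,el [-8.32557182 35.55468243] rms 0.002550329561907177 [-0.05927473 -0.05656079 -0.01365283  0.01783504  0.01798617]
 head t [-0.13649619 -0.07391792] end [0.53787814 0.24970432 0.14037074] mid [0.47549164 0.25883396 0.09530607]
both c [0.52242046 0.25233168 0.13000004] az,el [-8.36595672 35.03349513] rms 0.002328583300775675 [-0.06089279 -0.05825553 -0.01623333  0.01870644  0.01973106]
 head t [-0.13444916 -0.07372958] end [0.53757462 0.25010311 0.14073857] mid [0.4747916  0.25933598 0.09624929]
```

>>> apply_moves --moves '[[1,[0.75,0.86,0],0],[1,[0.75,0.86,0],0],[1,[0.75,0.86,0],0],[1,[0.75,0.86,0],0],[1,[0.75,0.86,0],0],[1,[0.75,0.86,0],0],[1,[0.75,0.86,0],0],[1,[0.75,0.86,0],0],[1,[0.75,0.86,0],0],[1,[0.75,0.86,0],0]]'

```text
clock: 1.1
tool_pos: [0.5001, -0.2992, 0.2422]
orientation: [180.0, 0.0, -72.8]
ft_force: [0.2, -0.7, -0.0]
width: 0.0851
```

>>> apply_moves --moves '[[1,[0.1,1,0],-0.045],[1,[0.1,1,0],-0.045],[1,[0.1,1,0],-0.045],[1,[0.1,1,0],-0.045],[1,[0.1,1,0],-0.045],[1,[0,1,0],-0.045],[1,[0,1,0],-0.045],[1,[0,1,0],-0.045],[1,[0,1,0],-0.045],[1,[0,1,0],-0.045]]'

```text
clock: 2.1
tool_pos: [0.5189, 0.1006, 0.2422]
orientation: [180.0, -0.0, -98.7]
ft_force: [0.2, -0.3, -0.6]
width: 0.0851
```

```bash
python3 -c "
from h import *
print(arm.get_obs())"
```

```text
{'clock': 2.1, 'joint_positions': array([  -1.73192036,   11.82420627,  -18.49531668,  109.7634949 ,
          4.34808847,   59.08754078, -120.82019176]), 'joint_velocities': array([-33.46285625,   7.05168187, -10.99267785,  -8.18945682,
         4.82840729,   2.10723107, -71.84434067]), 'tau': array([ 7.10030213e+00, -7.08235502e+01, -1.55146491e+00, -4.20183635e+01,
       -4.00401056e-01,  6.69681095e-02,  4.15727153e+00]), 'tool_pos': array([0.51891358, 0.10064367, 0.24223174]), 'orientation': array([ 1.79994529e+02, -5.81806424e-03, -9.87220961e+01]), 'ft_force': array([ 0.22519388, -0.33880485, -0.55281337]), 'wrist_torque': array([-0.020712  , -0.0666737 , -0.02630296]), 'width': 0.08512694875453006}
```

>>> apply_moves --moves '[[1,[0.1,0.95,0],0],[1,[0,0.95,0],0],[1,[0,0.95,0],0],[1,[0,0.95,-0.3],0],[1,[0,0,-0.8],0],[1,[0,0,-0.8],0],[1,[0,0,-0.8],0],[1,[0,0,-0.3],0],[1,[0,0,0],0],[1,[0,0,0],0]]'

```text
clock: 3.1
tool_pos: [0.5238, 0.2514, 0.1234]
orientation: [-180.0, 0.0, -98.6]
ft_force: [0.3, 0.6, -0.0]
width: 0.0855
```

```bash
python3 - <<'E'
from h import *
p,d=arm.camera("side"); cv2.imwrite("pics/s1.png",cv2.resize(p[180:340,160:340],(720,640))[:600])
E
```

```text
(no output)
```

View pics/s1.png

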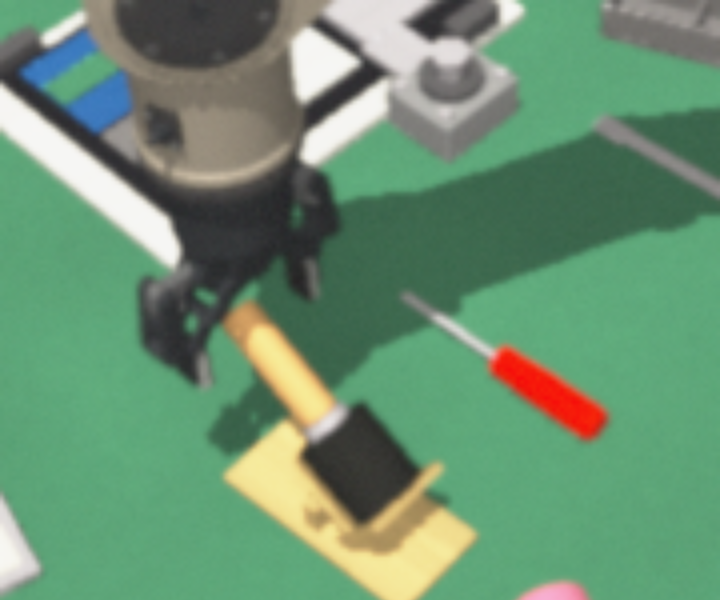

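The open jaws straddle the end of the handle, which is at about (240,320) in the crop. Closing now.

>>> apply_moves --moves '[[0,[0,0,0],0],[0,[0,0,0],0],[0,[0,0,0],0],[0,[0,0,0],0],[0,[0,0,0],0],[0,[0,0,0],0],[0,[0,0,0],0],[0,[0,0,0],0],[0,[0,0,0],0],[0,[0,0,0],0]]'

```text
clock: 4.15
tool_pos: [0.5236, 0.2512, 0.1226]
orientation: [-180.0, 0.0, -98.6]
ft_force: [-0.0, 0.2, 6.7]
width: 0.0242
```

>>> apply_moves --moves '[[0,[0.1,0,0.2],0],[0,[0.2,0,0.4],0],[0,[0.1,0,0.6],0],[0,[0,0,0.6],0],[0,[0,0,0.6],0],[0,[0,0,0.4],0],[0,[0,0,0.2],0],[0,[0,0,0],0],[0,[0,0,0],0],[0,[0,0,0],0]]'

```text
clock: 5.15
tool_pos: [0.5389, 0.2508, 0.2412]
orientation: [179.9, -0.1, -98.6]
ft_force: [0.2, 0.5, -2.9]
width: 0.0245
```

```bash
python3 - <<'E'
from h import *
p,d=arm.camera("side"); cv2.imwrite("pics/s2.png",cv2.resize(p[140:340,160:340],(540,600)));np.save("s2.npy",d)
print(arm.get_obs())
E
```

```text
{'clock': 5.2, 'joint_positions': array([ -13.26960388,   18.52927595,  -22.13058929,  101.49321581,
          7.80359983,   61.56967651, -136.70500728]), 'joint_velocities': array([-0.0219689 , -0.15266667, -0.07947422, -0.20079465, -0.06489442,
        0.08126686,  0.05030949]), 'tau': array([ 4.24213952e-02, -8.32676196e+01, -4.74360600e+00, -4.66265738e+01,
       -1.62387779e-01,  2.01798733e-01, -1.06867323e-03]), 'tool_pos': array([0.53895032, 0.25091592, 0.24127698]), 'orientation': array([ 1.79924265e+02, -4.57300633e-02, -9.86053292e+01]), 'ft_force': array([-0.97294548,  0.54441387, -4.00713438]), 'wrist_torque': array([-0.0097038 , -0.25501733,  0.01465964]), 'width': 0.02462025219417031}
```

View pics/s2.png

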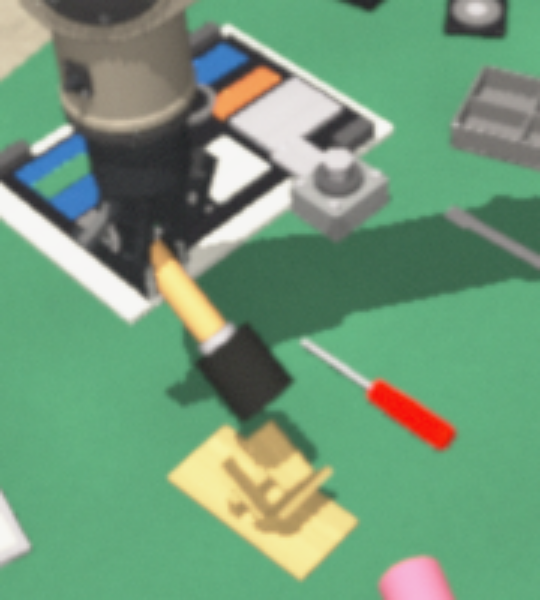

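The mallet is clear of the rest and gripped near its end, with the head at about (245,370). I'll measure its tilt.

```bash
cat > ax.py <<'E'
from h import *
from scipy.optimize import least_squares
def line(p):
    # p: point at z-plane/x.. and axis by tilt vector (ax,ay,1)
    a=np.array([p[3],p[4],1.]);return p[:3],a/np.linalg.norm(a)
def dist(X,c,a):
    v=X-c;return np.linalg.norm(v-np.outer(v@a,a),axis=1)
def axis(n,im,d,x0,box=None,tag=""):
    """x0: approx grasp point; take mallet wood+black pts within reach below it"""
    H,W=d.shape; uv,P=cloud(n,d,(0,0,W,H)); z=d[uv[:,1],uv[:,0]]
    hsv=cv2.cvtColor(im,cv2.COLOR_BGR2HSV)[uv[:,1],uv[:,0]]
    near=(z>0)&(np.linalg.norm(P-x0,axis=1)<.16)&(P[:,2]<x0[2]+.03)&(P[:,2]>.004)
    wood=near&(hsv[:,0]>8)&(hsv[:,0]<32)&(hsv[:,1]>90)&(hsv[:,2]>70)
    return P[wood],P[near&(hsv[:,2]<75)]
def fit(Q,x0,a0,r=.013):
    def f(p):
        c,a=line(p);return np.r_[dist(Q,c,a)-r,((c-x0)@a)]
    r_=least_squares(f,[*x0,a0[0]/a0[2],a0[1]/a0[2]],loss="soft_l1",f_scale=.002)
    c,a=line(r_.x);return c,a,np.sqrt((f(r_.x)**2).mean())
E
python3 - <<'E'
from ax import *
d=np.load("s2.npy")
import sys
# redo camera frame (picture saved scaled); take fresh pair
p,d=arm.camera("side"); t,dt=arm.camera("top"); cv2.imwrite("pics/t2.png",t)
g=np.array([.539,.251,.249])
for n,im,dd in(("side",p,d),("top",t,dt)):
    Q,B=axis(n,im,dd,g); Q=Q[Q[:,2]>.13]
    print(n,len(Q))
    if len(Q)>20:
        c,a,r=fit(Q,g,(.8,-.1,.57));print(c,a,"tilt",np.degrees(np.arccos(a[2])),"az",np.degrees(np.arctan2(a[1],a[0])),r)
print(arm.get_obs()["wrist_torque"])
E
```

```text
side 348
[0.53847924 0.25185193 0.24987017] [ 0.80208477 -0.10937183  0.58710972] tilt 54.04782789233346 az -7.764929981107068 0.002324104790372497
top 0
[-0.07092833 -0.31998648 -0.0086682 ]
```

The tilt is 54°, so the grip friction holds it against gravity. I'll carry it over the bare patch near (0.46, 0), with just enough height for it to hang upright, then ease the grip command so that gravity can swing the head down.

>>> apply_moves --moves '[[0,[-0.2,-0.5,0],0],[0,[-0.25,-0.8,0],0],[0,[-0.25,-0.8,0],0],[0,[-0.25,-0.8,0],0],[0,[-0.25,-0.8,0],0],[0,[-0.25,-0.8,0],0],[0,[-0.25,-0.8,0],0],[0,[-0.2,-0.6,0],0],[0,[-0.08,-0.35,0],0],[0,[0,0,0],0]]'

```text
clock: 6.3
tool_pos: [0.4596, -0.0009, 0.2422]
orientation: [180.0, -0.0, -98.8]
ft_force: [1.0, 1.0, -4.0]
width: 0.0244
```

>>> apply_moves --moves '[[0,[0,0,-0.3],0],[0,[0,0,-0.5],0],[0,[0,0,-0.5],0],[0,[0,0,-0.5],0],[0,[0,0,-0.4],0],[0,[0,0,-0.2],0],[0.1,[0,0,0],0],[0.15,[0,0,0],0],[0.18,[0,0,0],0],[0.2,[0,0,0],0]]'

```text
clock: 7.3
tool_pos: [0.4605, 0.0012, 0.1469]
orientation: [-179.9, 0.0, -98.6]
ft_force: [-0.6, -0.6, -4.0]
width: 0.0241
```

```bash
cat > tilt.py <<'E'
from ax import *
import sys
p,d=arm.camera("side"); o=arm.get_obs(); g=o["tool_pos"]+[0,0,.008]
Q,B=axis("side",p,d,g); Q=Q[Q[:,2]>.03]
a0=eval(sys.argv[2]); print(len(Q))
c,a,r=fit(Q,g,a0);print("c",c,"a",a.round(3),"tilt",np.degrees(np.arccos(a[2])),"az",np.degrees(np.arctan2(a[1],a[0])),r)
print(o["tool_pos"],o["width"],o["wrist_torque"],o["ft_force"],o["clock"], o["joint_positions"].round(0))
u,v=proj("side",g)[0].astype(int)
cv2.imwrite(f"pics/{sys.argv[1]}.png",cv2.resize(p[max(0,v-70):v+90,max(0,u-100):u+100],None,fx=3,fy=3))
E
python3 tilt.py s3 "(.8,-.1,.57)"
```

```text
241
c [0.45968181 0.00193034 0.15601066] a [ 0.802 -0.093  0.59 ] tilt 53.83421917295726 az -6.6072572892415335 0.0029697805830572375
[0.46045065 0.00116668 0.14684561] 0.02499003050681606 [-0.07193141 -0.28729396 -0.05039677] [ 0.9966962   0.44409496 -3.26990315] 7.35 [   5.   12.  -15.  123.    4.   45. -111.]
```

View pics/s3.png

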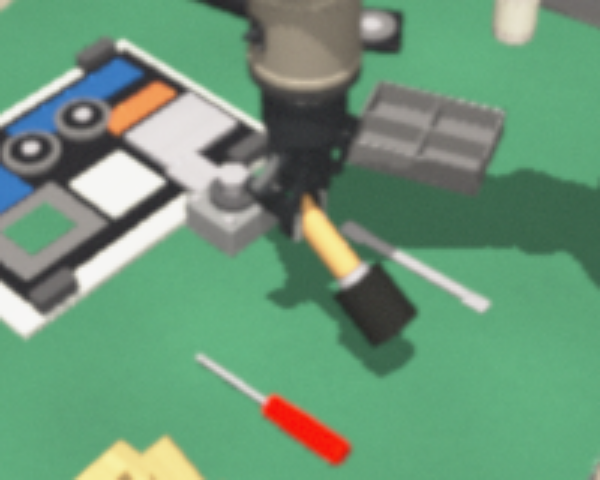

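The mallet is still tilted 54°, with its head at about (375,300) in the crop. Easing the grip further.

>>> apply_moves --moves '[[0.22,[0,0,0],0],[0.23,[0,0,0],0],[0.24,[0,0,0],0],[0.25,[0,0,0],0],[0.255,[0,0,0],0],[0.26,[0,0,0],0],[0.265,[0,0,0],0],[0.27,[0,0,0],0],[0.27,[0,0,0],0],[0.27,[0,0,0],0]]'

```text
clock: 8.35
tool_pos: [0.4601, 0.0011, 0.1463]
orientation: [180.0, 0.0, -98.6]
ft_force: [0.4, 0.2, -3.9]
width: 0.0248
```

```bash
python3 tilt.py s4 "(.8,-.1,.57)"
```

```text
241
c [0.45912432 0.00188746 0.15569532] a [ 0.799 -0.097  0.594] tilt 53.59386658055794 az -6.891846433205151 0.0031541938429667524
[0.46008118 0.001133   0.14628435] 0.024713375648112094 [-0.07631845 -0.29028178 -0.00108202] [-0.68540316 -0.72261001 -4.64965854] 8.4 [   5.   12.  -15.  123.    4.   45. -111.]
```

>>> apply_moves --moves '[[0.275,[0,0,0],0],[0.28,[0,0,0],0],[0.28,[0,0,0],0],[0.285,[0,0,0],0],[0.285,[0,0,0],0],[0.29,[0,0,0],0],[0.29,[0,0,0],0],[0.29,[0,0,0],0],[0.1,[0,0,0],0],[0,[0,0,0],0]]'

```text
clock: 9.4
tool_pos: [0.4601, 0.0011, 0.1463]
orientation: [-180.0, 0.0, -98.6]
ft_force: [0.5, 0.8, -4.0]
width: 0.0247
```

```bash
python3 tilt.py s5 "(.8,-.1,.57)"
```

```text
240
c [0.45908478 0.00208225 0.15574341] a [ 0.791 -0.092  0.605] tilt 52.755550203819496 az -6.658613108677812 0.002809463821875806
[0.46008713 0.00112598 0.14628802] 0.024050871902070597 [-0.04115916 -0.29364098  0.05825673] [-0.0624631   0.43483608 -3.62800239] 9.45 [   5.   12.  -15.  123.    4.   45. -111.]
```

It has started to turn, by about 1° at 0.29. I'll go slightly further in short pulses.

>>> apply_moves --moves '[[0.285,[0,0,0],0],[0.29,[0,0,0],0],[0.295,[0,0,0],0],[0.295,[0,0,0],0],[0.295,[0,0,0],0],[0.3,[0,0,0],0],[0.3,[0,0,0],0],[0.2,[0,0,0],0],[0,[0,0,0],0],[0,[0,0,0],0]]'

```text
clock: 10.45
tool_pos: [0.4601, 0.0011, 0.1463]
orientation: [180.0, 0.0, -98.6]
ft_force: [0.8, -0.9, -3.6]
width: 0.0244
```

```bash
python3 tilt.py s6 "(.8,-.1,.57)"
```

```text
201
c [0.46192057 0.0017347  0.15364545] a [ 0.341 -0.019  0.94 ] tilt 19.94310727567047 az -3.241839341902548 0.0025363761381320916
[0.46008968 0.00113979 0.1462965 ] 0.024628209359128 [ 0.05923293 -0.10704918 -0.01637151] [ 0.66952393  0.49802004 -3.01023045] 10.5 [   5.   12.  -15.  123.    4.   45. -111.]
```

Tilt is down to 20°. One more pulse.

>>> apply_moves --moves '[[0.285,[0,0,0],0],[0.29,[0,0,0],0],[0.295,[0,0,0],0],[0.3,[0,0,0],0],[0.3,[0,0,0],0],[0.3,[0,0,0],0],[0.3,[0,0,0],0],[0.2,[0,0,0],0],[0,[0,0,0],0],[0,[0,0,0],0]]'

```text
clock: 11.5
tool_pos: [0.4601, 0.0011, 0.1463]
orientation: [-180.0, 0.0, -98.6]
ft_force: [-0.6, 0.3, -3.9]
width: 0.0244
```

```bash
python3 tilt.py s7 "(.2,-.02,.97)"
```

```text
198
c [0.46176512 0.0028217  0.15372635] a [0.315 0.006 0.949] tilt 18.344840266434502 az 1.1551875444141584 0.00240857176075865
[0.46010408 0.00113449 0.14628829] 0.02452042748791874 [-0.03227312 -0.11469927  0.01153764] [-0.83160213 -0.00523869 -3.71741417] 11.55 [   5.   12.  -15.  123.    4.   45. -111.]
```

View pics/s7.png

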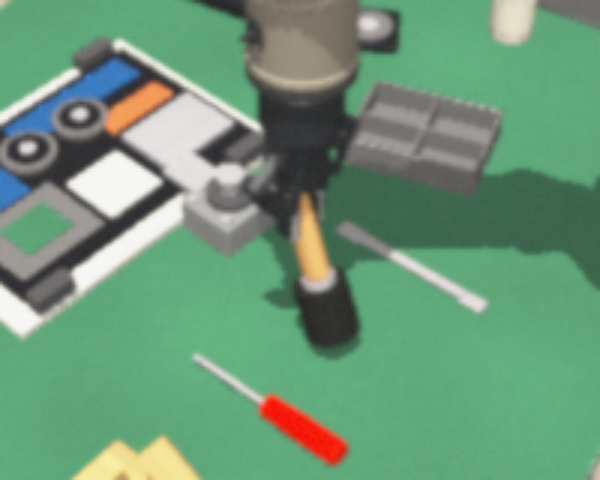

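The tilt is now 18°, inside the roughly 31° within which the mallet rights itself. I'll lower it to touch the bench.

>>> apply_moves --moves '[[0,[0.25,0,0],0],[0,[0.25,0,0],0],[0,[0,0,-0.1],0],[0,[0,0,-0.1],0],[0,[0,0,-0.06],0],[0,[0,0,-0.03],0],[0,[0,0,-0.03],0],[0,[0,0,0],0],[0,[0,0,0],0],[0,[0,0,0],0]]'

```text
clock: 12.55
tool_pos: [0.4802, 0.0011, 0.1336]
orientation: [-180.0, 0.0, -98.6]
ft_force: [0.2, 0.3, -4.9]
width: 0.0247
```

>>> apply_moves --moves '[[0,[0,0,-0.03],0],[0,[0,0,-0.03],0],[0,[0,0,0],0],[0,[0,0,0],0],[0,[0,0,0],0],[0,[0,0,0],0],[0,[0,0,0],0],[0,[0,0,0],0],[0,[0,0,0],0],[0,[0,0,0],0]]'

```text
clock: 13.55
tool_pos: [0.4813, 0.0012, 0.1321]
orientation: [-179.9, 0.0, -98.6]
ft_force: [0.1, -0.9, 12.9]
width: 0.0245
```

The rim touches at about 17 N. Dragging in −x so that bench friction rights it.

>>> apply_moves --moves '[[0,[-0.1,0,0],0],[0,[-0.12,0,0],0],[0,[-0.12,0,0],0],[0,[-0.12,0,0],0],[0,[-0.12,0,0],0],[0,[-0.12,0,0],0],[0,[-0.12,0,-0.03],0],[0,[-0.12,0,-0.03],0],[0,[-0.12,0,0],0],[0,[0,0,0],0]]'

```text
clock: 14.55
tool_pos: [0.4398, 0.0022, 0.1303]
orientation: [-179.7, 0.1, -98.6]
ft_force: [2.4, 4.1, 13.1]
width: 0.0245
```

```bash
python3 tilt.py s8 "(.1,-.02,.97)"
```

```text
151
c [0.44349094 0.004383   0.13797992] a [0.058 0.049 0.997] tilt 4.36896063243738 az 39.836807186886055 0.002707174687099115
[0.44000271 0.00213998 0.13029433] 0.024472362365873263 [ 1.49035199 -1.08668953  0.12872953] [ 2.80555514  4.05683946 14.44484964] 14.6 [   5.   12.  -15.  127.    5.   42. -112.]
```

View pics/s8.png

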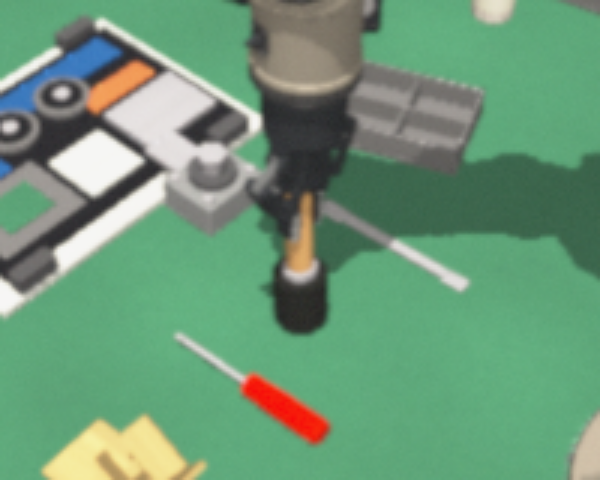

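Close to upright, about 4° off. Opening and backing straight up.

>>> apply_moves --moves '[[0.29,[0,0,0],0],[0.3,[0,0,0],0],[0.32,[0,0,0],0],[0.4,[0,0,0],0],[0.7,[0,0,0],0],[0.8,[0,0,0],0],[0.8,[0,0,0.3],0],[0.8,[0,0,0.6],0],[0.8,[0,0,0.7],0],[0.8,[0,0,0.4],0]]'

```text
clock: 15.6
tool_pos: [0.4383, 0.0013, 0.2114]
orientation: [-179.9, 0.0, -98.6]
ft_force: [0.1, -0.5, -0.7]
width: 0.0685
```

```bash
cat > up.py <<'E'
from ax import *
import sys
x,y=float(sys.argv[2]),float(sys.argv[3]); g=np.array([x,y,.125])
for n in("side","top"):
    p,d=arm.camera(n)
    Q,B=axis(n,p,d,g); Q=Q[(Q[:,2]>.07)&(np.hypot(Q[:,0]-x,Q[:,1]-y)<.06)]
    print(n,len(Q),Q.max(0) if len(Q) else "")
    if len(Q)>30:
        c,a,r=fit(Q,g,(0.,0,1));print(" c",c.round(4),"a",a.round(3),"tilt",np.degrees(np.arccos(a[2])).round(1),r.round(4))
    u,v=proj(n,[x,y,.07])[0].astype(int)
    cv2.imwrite(f"pics/{sys.argv[1]}{n}.png",cv2.resize(p[v-70:v+70,u-90:u+90],None,fx=4,fy=4))
print(arm.get_obs()["tool_pos"],arm.get_obs()["clock"])
E
python3 up.py u1 .443 .003
```

```text
side 196 [0.44694209 0.02043613 0.15499081]
 c [0.4347 0.0043 0.1249] a [-0.015 -0.007  1.   ] tilt 1.0 0.002
top 0 
[0.43890906 0.00124274 0.21150249] 15.7
```

View pics/u1side.png

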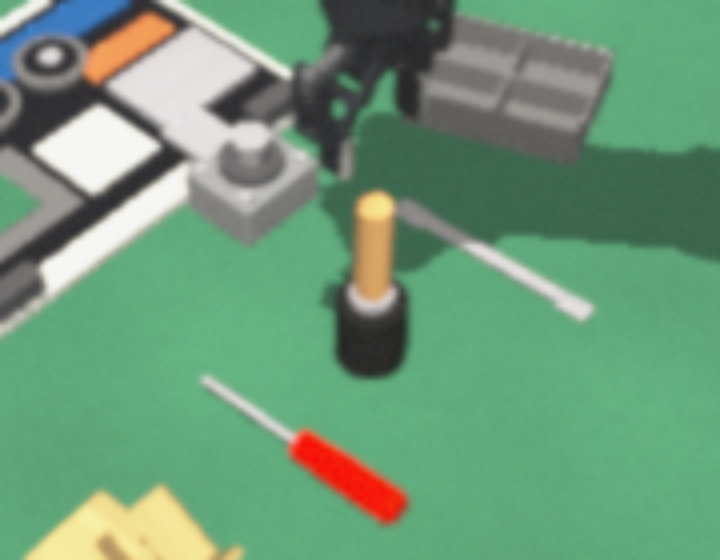

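It stands upright on its own at about (0.435, 0.004), tilt 1°. Taking it up again with a lower grip.

>>> apply_moves --moves '[[0.8,[-0.08,0.07,0],0],[0.8,[0,0,-0.4],0],[0.8,[0,0,-0.6],0],[0.8,[0,0,-0.6],0],[0.8,[0,0,-0.5],0],[0.8,[0,0,-0.3],0],[0.8,[0,0,-0.1],0],[0.8,[0,0,0],0],[0.4,[0,0,0],0],[0,[0,0,0],0]]'

```text
clock: 16.7
tool_pos: [0.435, 0.004, 0.1094]
orientation: [-179.9, 0.0, -98.6]
ft_force: [-0.2, -0.1, 0.8]
width: 0.0404
```

>>> apply_moves --moves '[[0,[0,0,0],0],[0,[0,0,0],0],[0,[0,0,0],0],[0,[0,0,0],0],[0,[0,0,0.3],0],[0,[0,0,0.6],0],[0,[0,0,0.7],0],[0,[0,0,0.6],0],[0,[0,0,0.3],0],[0,[0,0,0],0]]'

```text
clock: 17.7
tool_pos: [0.4352, 0.0039, 0.2103]
orientation: [-179.8, 0.0, -98.6]
ft_force: [-0.1, -0.8, -4.1]
width: 0.0247
```

```bash
python3 tilt.py s9 "(.01,-.01,1)"
```

```text
119
c [0.4352693  0.00486445 0.21691412] a [-0.004  0.047  0.999] tilt 2.6833098806879967 az 95.50197238538188 0.0017918398107432984
[0.43455552 0.00385289 0.2089581 ] 0.02478675342083819 [ 0.03563739 -0.01745008 -0.03175368] [-1.21771294  0.35124261 -4.86192598] 17.75 [   6.    5.  -16.  123.    2.   53. -109.]
```

View pics/s9.png

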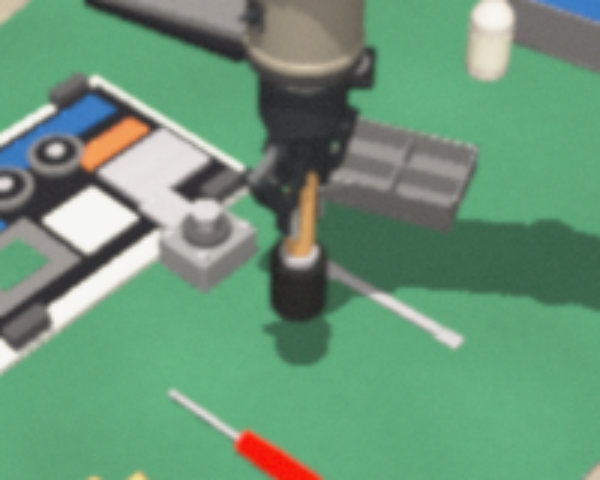

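The mallet is held upright. TCP height minus face height is about 110 mm. Moving over the plunger at (0.592, −0.079).

>>> apply_moves --moves '[[0,[0.4,-0.2,0],0],[0,[0.7,-0.37,0],0],[0,[0.75,-0.4,0],0],[0,[0.75,-0.4,0],0],[0,[0.7,-0.37,0],0],[0,[0.42,-0.23,0],0],[0,[0.2,-0.1,0],0],[0,[0,0,0],0],[0,[0,0,0],0],[0,[0,0,0],0]]'

```text
clock: 18.75
tool_pos: [0.5904, -0.0782, 0.2085]
orientation: [180.0, 0.0, -98.6]
ft_force: [-0.2, 0.0, -3.3]
width: 0.0249
```

```bash
python3 tilt.py s10 "(.01,-.01,1)"
```

```text
131
c [ 0.59008043 -0.0771547   0.21669045] a [0.008 0.048 0.999] tilt 2.7706374038925885 az 80.4083977222809 0.0020084942898512545
[ 0.59059505 -0.07827542  0.20873978] 0.024971834085201865 [-0.02610046 -0.01285084  0.06596172] [-0.59419813  0.19753935 -3.4411309 ] 18.8 [  11.   19.  -11.  104.    4.   57. -101.]
```

View pics/s10.png

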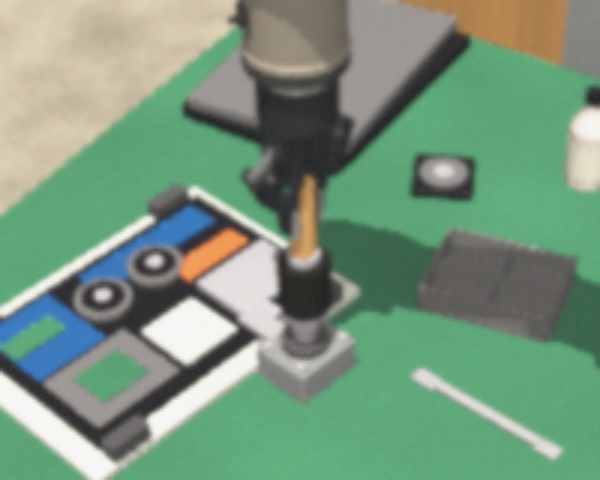

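The head is directly over the plunger at about (300,325) in the crop. Knocking at about 130 mm/s, then straight back up.

>>> apply_moves --moves '[[0,[0,0,-0.32],0],[0,[0,0,-0.33],0],[0,[0,0,-0.33],0],[0,[0,0,-0.33],0],[0,[0,0,0.2],0],[0,[0,0,0.4],0],[0,[0,0,0.6],0],[0,[0,0,0.3],0],[0,[-0.7,0.4,0],0],[0,[-0.9,0.45,0],0]]'

```text
clock: 19.8
tool_pos: [0.5271, -0.0448, 0.2157]
orientation: [-180.0, 0.0, -98.7]
ft_force: [0.4, 0.9, -3.5]
width: 0.0246
```

>>> apply_moves --moves '[[0,[-0.8,0.4,0],0],[0,[-0.7,0.4,0],0],[0,[-0.5,0.3,0],0],[0,[-0.2,0.1,0],0],[0,[0,0,0],0],[0,[0,0,0],0],[0,[0,0,0],0],[0,[0,0,0],0],[0,[0,0,0],0],[0,[0,0,0],0]]'

```text
clock: 20.8
tool_pos: [0.4395, 0.003, 0.2162]
orientation: [180.0, 0.0, -98.6]
ft_force: [-0.2, 0.5, -3.5]
width: 0.0249
```

```bash
cat > pl.py <<'E'
from h import *
import sys
for n in("side","top"):
    p,d=arm.camera(n); u,v=proj(n,[.592,-.079,.055])[0].astype(int)
    uv,P=cloud(n,d,(u-14,v-14,u+15,v+15)); r=np.hypot(P[:,0]-.5915,P[:,1]+.079)
    for lo,hi in((0,.011),(.017,.023),(.033,.036)):
        m=(r>=lo)&(r<hi)&(P[:,2]>.02)&(P[:,2]<.1); print(n,lo,m.sum(),np.percentile(P[m,2],[10,50,90]).round(4))
    cv2.imwrite(f"pics/{sys.argv[1]}{n}.png",cv2.resize(p[v-30:v+30,u-40:u+40],None,fx=8,fy=8))
E
python3 pl.py p1;python3 tilt.py s11 "(.01,-.01,1)"
```

```text
side 0 27 [0.0488 0.0519 0.0559]
side 0.017 62 [0.0431 0.0505 0.0537]
side 0.033 56 [0.0293 0.0403 0.0442]
top 0 41 [0.0454 0.0485 0.0509]
top 0.017 77 [0.0458 0.0487 0.052 ]
top 0.033 73 [0.0341 0.0388 0.0422]
123
c [0.43856685 0.00390669 0.22424811] a [0.02  0.03  0.999] tilt 2.036983237228917 az 56.502184075386616 0.0017464840633570349
[0.43936343 0.0030828  0.21625691] 0.024626240366332982 [-0.00419916 -0.02394542  0.00166457] [ 1.51499421 -0.39434596 -4.44302174] 20.95 [   6.    5.  -16.  122.    2.   54. -109.]
```

View pics/p1side.png

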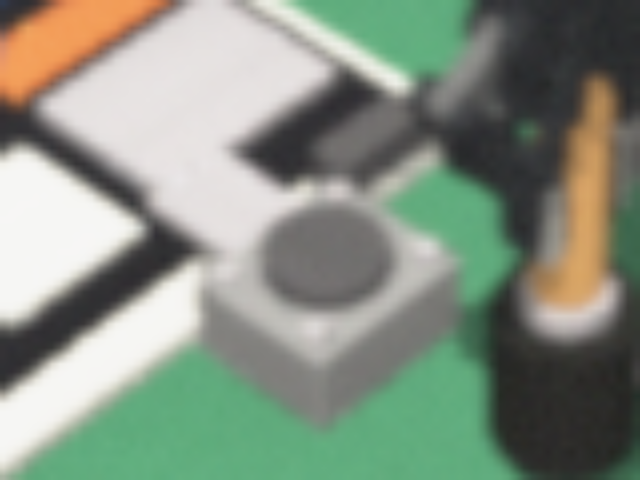

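View pics/s11.png

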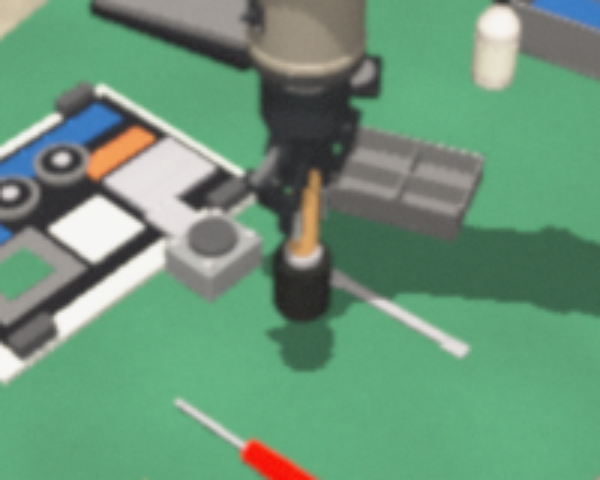

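The plunger looks flush: centre and collar agree within about 1 mm in both views. I'll check the top crop.

View pics/p1top.png

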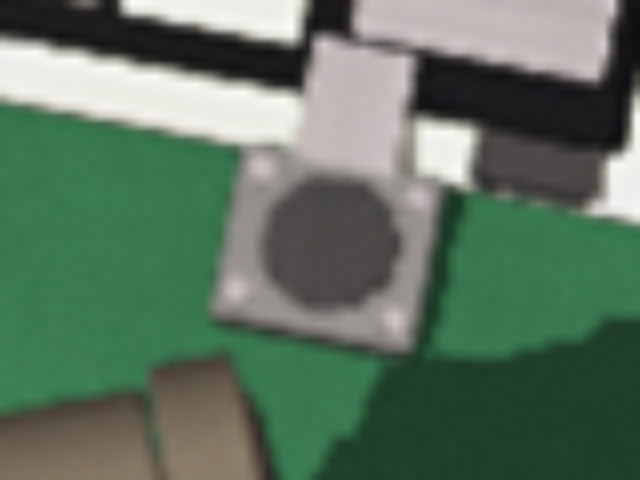

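The bright plunger disc is gone, leaving only the dark collar at (330,243), so it is flush. Lowering the mallet to the bench.

>>> apply_moves --moves '[[0,[0,0,-0.4],0],[0,[0,0,-0.6],0],[0,[0,0,-0.6],0],[0,[0,0,-0.5],0],[0,[0,0,-0.3],0],[0,[0,0,-0.1],0],[0,[0,0,-0.05],0],[0,[0,0,0],0],[0,[0,0,0],0],[0,[0,0,0],0]]'

```text
clock: 21.95
tool_pos: [0.4397, 0.0031, 0.1149]
orientation: [-179.9, 0.0, -98.6]
ft_force: [0.1, 0.2, -3.7]
width: 0.0248
```

>>> apply_moves --moves '[[0,[0,0,-0.04],0],[0,[0,0,-0.03],0],[0,[0,0,-0.02],0],[0,[0,0,-0.02],0],[0,[0,0,-0.02],0],[0,[0,0,0],0],[0,[0,0,0],0],[0,[0,0,0],0],[0,[0,0,0],0],[0,[0,0,0],0]]'

```text
clock: 22.95
tool_pos: [0.4393, 0.0031, 0.1091]
orientation: [-180.0, 0.0, -98.6]
ft_force: [0.7, 0.7, -3.7]
width: 0.0248
```

>>> apply_moves --moves '[[0,[0,0,-0.02],0],[0,[0,0,-0.02],0],[0,[0,0,-0.02],0],[0,[0,0,0],0],[0,[0,0,0],0],[0,[0,0,0],0],[0,[0,0,0],0],[0,[0,0,0],0],[0,[0,0,0],0],[0,[0,0,0],0]]'

```text
clock: 23.95
tool_pos: [0.4393, 0.0031, 0.1067]
orientation: [-180.0, 0.0, -98.6]
ft_force: [-0.6, 0.1, -3.3]
width: 0.0248
```

>>> apply_moves --moves '[[0,[0,0,-0.02],0],[0,[0,0,-0.02],0],[0,[0,0,-0.02],0],[0,[0,0,0],0],[0,[0,0,0],0],[0,[0,0,0],0],[0,[0,0,0],0],[0,[0,0,0],0],[0,[0,0,0],0],[0,[0,0,0],0]]'

```text
clock: 24.95
tool_pos: [0.4399, 0.0033, 0.1053]
orientation: [-179.9, 0.0, -98.6]
ft_force: [-7.0, -0.0, 24.3]
width: 0.0248
```

```bash
python3 tilt.py s12 "(.01,-.01,1)"
```

```text
96
c [0.43925009 0.00476098 0.11332714] a [0.044 0.037 0.998] tilt 3.3163942391750214 az 39.83962640736573 0.0016898208322372794
[0.43990464 0.00332403 0.10535136] 0.02485083432249831 [-1.03419283e-01  1.67809192e+00 -7.93356943e-04] [-6.4567156   0.09520395 23.55161537] 25.0 [   5.   14.  -15.  128.    6.   39. -113.]
```

View pics/s12.png

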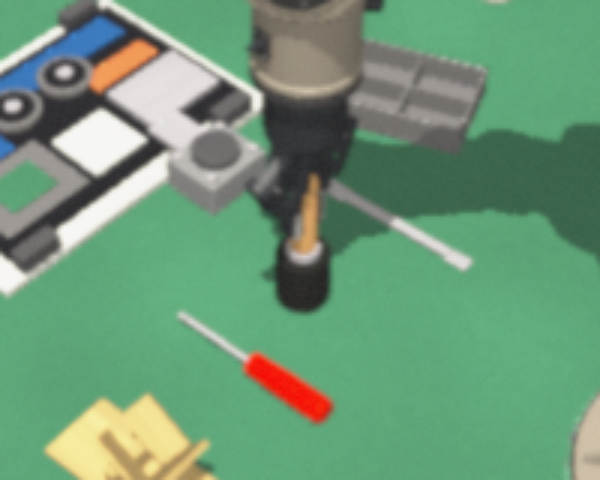

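Contact is firm and flat. I'll relieve the pressure slightly, release gently and back straight up.

>>> apply_moves --moves '[[0,[0,0,0.02],0],[0.28,[0,0,0],0],[0.3,[0,0,0],0],[0.32,[0,0,0],0],[0.4,[0,0,0],0],[0.7,[0,0,0],0],[0.8,[0,0,0],0],[0.8,[0,0,0],0],[0.8,[0,0,0.3],0],[0.8,[0,0,0.6],0]]'

```text
clock: 26.0
tool_pos: [0.4384, 0.0032, 0.141]
orientation: [179.8, -0.0, -98.6]
ft_force: [0.8, 0.5, 1.2]
width: 0.0682
```

>>> apply_moves --moves '[[0.8,[0,0,0.8],0],[0.8,[0,0,0.8],0],[0.8,[0,0,0.8],0],[0.8,[0,0,0.8],0],[0.8,[0.5,-0.8,0],0],[0.8,[0.5,-0.8,0],0],[0.8,[0.5,-0.8,0],0],[0.8,[0.3,-0.5,0],0],[0.8,[0,0,0],0],[0.8,[0,0,0],0]]'

```text
clock: 27.0
tool_pos: [0.5111, -0.1128, 0.2695]
orientation: [180.0, 0.0, -98.6]
ft_force: [-0.8, 0.3, 0.1]
width: 0.0687
```

```bash
python3 up.py u2 .439 .004; python3 - <<'E'
from h import *
for n in("side","top"):
    p,d=arm.camera(n); cv2.imwrite(f"pics/{n}_end.png",p)
E
```

```text
side 187 [0.45018467 0.01998586 0.15494409]
 c [0.4375 0.0037 0.125 ] a [-0.007 -0.012  1.   ] tilt 0.8 0.0019
top 49 [0.45161779 0.01790106 0.15495075]
 c [0.4402 0.0037 0.1249] a [ 0.028 -0.063  0.998] tilt 3.9 0.0053
[ 0.510963   -0.1119621   0.26954747] 27.1
```

View pics/side_end.png

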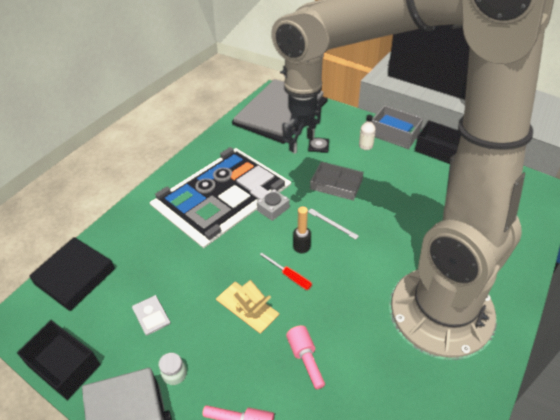

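View pics/top_end.png

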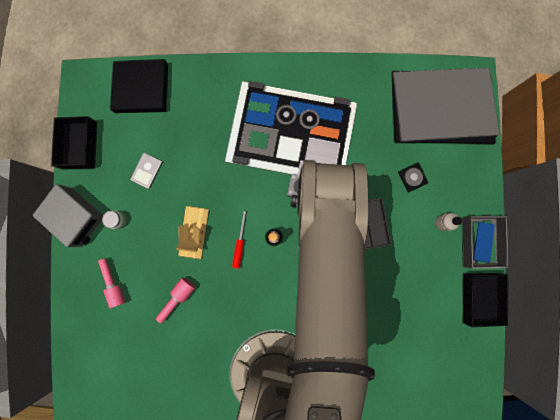

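The mallet stands free at side (302,240) and top (274,237). The plunger is flush at side (273,200), and everything else is where it was. Handing in.

```bash
python3 -c "
from workcell import arm
print(arm.finish_job())"
```

```text
the job is handed in; nothing more can be done
None
```

The job is done and handed in at about 27 s on the robot's clock; no verdict was reported.

**What I did:**
1. I lifted the mallet from its rest near the handle end. I then eased the grip so the head swung from 54° down to 18° off upright. Dragging the head lightly along the bare bench straightened it, and I let go.
2. I took it up again and knocked the plunger down with the head in one stroke, commanded at about 130 mm/s.
3. I stood it back on the bare bench at about (0.44, 0.004), let go and moved the gripper clear.

**Last checks:**
- **Mallet:** it stands free, with its top at 155 mm. The side view gives a tilt of 0.8°. The top view gives 3.9°, but from only 49 points and a poor fit, so I trusted the side view.
- **Plunger:** its bright disc is no longer visible. The depth at the centre matches the collar to about 1 mm in both views, so I take it as flush.
- **Everything else:** nothing else looks moved in the side view. The arm hides part of the top view around the tray and the spudger.
- **Forces:** the highest wrist force in the readings after each move was about 24 N. None was taken at the moment of the knock.

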